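# Fit the cross-lock tweezers to the third-hand stand and hold their jaws open at the mark

## Robot

A 6-joint arm with a two-finger parallel gripper is mounted at the origin on a cart in front of the work surface, level with it; the furniture and walls round the work are solid. World frame = base frame: x ahead of the robot, y to its left, z up, the work surface at z = 0. Lengths are in mm, angles in rad, forces in N, time in s.
With the tool pointing down it reaches from about 275 to 1000 mm from the base axis. Payload 8.4 kg.
Tool frame: the origin (TCP) lies at the very end of the fingers, on their centre line; the grasp point (between the pads) lies 19 mm behind it; z points along the fingers, y is the direction in which the jaws open and shut (so a half turn about z gives the same grasp; the last joint's range is limited). The gripper opens to 85 mm and grips with 20 to 120 N. Pads are 22 mm wide; open, the fingers measure 114 mm over their backs; the gripper's body (76 mm by 85 mm) begins 54 mm behind the grasp point. The pads swing forward as they close: fully open they stand 13 mm farther back than shut.
Start: joints at [1.173, 0.353, 1.633, -0, 1.155, -0.002], TCP at [240.965, 576.683, 231.281] pointing down, gripper open.
Joint ranges: [-2.63, 2.63], [-0.92, 2.1], [0.06, 2.66], [-1.3, 4.44], [0, 2.69], [-3.02, 3.02]. Speed limits (rad/s): [2.22, 2.22, 2.79, 3.14, 3.14, 3.14].

## Interface

Orientations are given as [roll, pitch, yaw] about the fixed x, y, z axes, in that order (R = Rz(yaw) Ry(pitch) Rx(roll)).
In Python, from rig import r, vision gives the robot as it stands.
- The arm moves only by the tool move_arm, never from a script. Its argument "series" is text: rows parted by semicolons, each of 7 numbers parted by spaces: the closure, from -1 (fully open) to 1 (shut), then the shift along the tool's x, y, z in units of 40 mm (1.0 is 40 mm), then the turn, a rotation vector about the tool's x, y, z in degrees. In form: grip tx ty tz ax ay az; .... A call has 1 to 20 rows; each row shifts and turns the pose as measured when the row begins, along the tool's axes as they then stand; what a row does not reach is not made up. A row lasts 1/8 s, in which the tool goes at most 62.5 mm and 10.7 degrees, less where a joint would pass 70% of its speed; a pose out of reach is approached as far as the arm can. A call is refused whole if a number of a shift passes 1 or a number of a turn 10.7, either way. A call with a gripper value outside its range is refused whole. The fingers move at their own pace and stop on an object; "grip_force" is the grip in N (left out, the last holds). Time passes only in rows, so rows that do not move let the fingers close. It gives the time, the measured TCP pose, the force and the opening at its end, in the units of the state.
- r.sense(): the state, without advancing time (a new reading comes with each control period).
- vision.grab_frame(name): name is "scene" or "top" or "wrist"; returns the picture (384x512x3 uint8, red, green, blue); there is no depth.
- vision.camera_params(name): a dict with "fx", "fy", "cx", "cy" (pixels), "position" and "rotation" of the camera in the world. Camera axes: x right, y up, looking along -z (the intrinsics and any distortion apply to the point x, -y, -z); pixel columns grow to the right and rows downward; lengths in mm; the calibration is good to about 2 mm. A picture is of the moment at which its call begins: read the wrist's pose just before it. camera_params takes no time and is no camera call; for the wrist camera it gives the pose at the moment of the call.
- r.sign_off(): hands the job in, once; it reports no verdict.
The state is a dict: "clock": time; "qpos": joint angles; "qvel": joint speeds; "joint_efforts": joint torques, N m; "eef_pos": TCP position; "tcp_rot": TCP orientation; "contact_force": force on the tool from outside, world axes, zero at the start; "wrist_torque": the same for the moment, N m; "opening": opening from 0.0 (shut) to 1.0 (fully open).
Only numpy, scipy, OpenCV 4.12 (cv2) and the standard library are available. Lean on these libraries where they do the work, as an engineer would, in place of code of your own. Each camera call takes 0.05 s, during which the arm holds its last target. There are 200 camera calls.

## Task

Pick up the loose cross-lock tweezers and slide their flat tail fully home, up to the dark ferrule, into the flat tube of the third-hand stand, so that the jaws reach out over the soldering block. Then squeeze the tweezers' two brown fibre grips, which opens the jaws, until the pointer on the jaw is level with the black line of the brass rider that I have set on the gauge bar for this piece, and finish while holding them squeezed steadily there, so that I can lay the piece in the jaws. Leave the ring, the borax tablet, the ring clamp and the flux bottle where they are.

Things in the scene. Friction and masses are not known exactly. Their poses are not given: they have to be found in the camera images.
- tweezers: Steel cross-lock tweezers, 246 mm long, about 0.11 kg, lying flat. This is the rigid rear: dark ferrule 40 x 16 x 14 mm (x -20 to 20) and behind it the flat tail, 50 x 6 x 14 mm (x -70 to -20). Origin: centre of the ferrule's underside; x to the jaws (tips at x 176), y left, z up. All lies at z 0 to 17 mm (rider to 19). Hold them by the ferrule (centre of mass near its middle); the bows are sprung.
- tweezers_shoulder (a point): Centre of the ferrule's rear face, where the tail begins (x = -20, y = 0, z = 7 mm of the tweezers); x points to the jaws.
- tongue_end (a point): Centre of the free end of the flat tail (x = -70, y = 0, z = 7 mm of the tweezers).
- stand: Third-hand stand, fixed: round dark iron foot 74 mm across, 33 mm high, pillar, and on it a level flat steel tube, axis 80 mm above the bench. Origin: centre of the foot's underside; x points out of the tube's mouth, z up. Tube from x = -26 to 36 mm; bore 7.5 mm wide (y), 15.2 mm high (z), 60 mm deep, the last 6 mm flared by 3 mm a side. Highest point 94 mm above the bench.
- stand_mouth (a point): Centre of the tube's open mouth (x = 36, y = 0, z = 80 mm of the stand), level with the outer edge of its lips; x points out of the mouth, z up. Home: the ferrule's rear face meets this point, the tail inside.
- grip_left: Brown fibre heat grip riveted on the outside of the left bow, 34 mm long, 3.5 mm thick, 14 mm high. Origin at its centre: at rest at x = 102, y = 27, z = 7 mm of the tweezers. At rest the two grips measure about 58 mm over their outer faces.
- grip_right: The same on the right bow, at rest at x = 102, y = -27, z = 7 mm of the tweezers.
- blade_left (a joint): Swing of the left blade (rad) about its root (x = 10, y = 3 mm of the tweezers): 0 at rest, jaws shut; grows to at most 0.10 as the left grip is squeezed inwards. The blades cross, so squeezing the grips OPENS the jaws. The spring pushes each grip outwards with about 3 N at rest, 5 N at 0.05 rad. 1 mm less over the grips opens the jaws by about 1.6 mm at the gauge bar.
- blade_right (a joint): The same for the right blade (root at x = 10, y = -3 mm). The jaw opening at the gauge bar is 0.145 m x (blade_left + blade_right).
- rider (a joint): Brass rider's place on the gauge bar, in m: the jaw opening at which the pointer is level with its line (0.008 to 0.018). The gauge bar is a flat strip, 8 x 40 mm with 2 mm graduations, fixed on the left blade's jaw at x = 149 mm of the tweezers and reaching out to +y. The rider is a brass clip 7 mm wide with a black line on top; its set-screw keeps it there.
- pointer (a point): Black tip of the small pointer on the right blade's jaw, at the bar's edge nearer the tips (at rest at x = 155, y = 2, z = 17 mm of the tweezers). It travels to +y along the bar as the jaws open.
- rider_line (a point): Outer end of the rider's black line, at the same edge of the bar (at rest at x = 154, y = 2 mm + the rider value, z = 17 mm of the tweezers). y points along the bar.
- ring_on_board: Bystander: plain silver ring, 20 mm across and 5 mm thick, lying on the soldering block; loose. Origin at the centre of its underside.
- borax_cone: Bystander: white borax tablet, 43 mm across, 15 mm high; loose. Origin at the centre of its underside.
- ring_clamp: Bystander: turned wooden ring clamp lying on its side, 114 x 25 mm, 22 mm high; loose. Origin at the centre of its underside.
- flux_bottle: Bystander: small upright flux bottle with a white cap, 46 mm across, 102 mm high; loose. Origin at the centre of its underside.
Not all that is in view belongs to the job. Of the things shaped like the stand, the dark steel one is meant.

How it is judged:
By the outcome, as a careful person would: the job done as asked, in the order asked, and still so for the second after the job is handed in, while the arm keeps its last pose, push and grip.
It also fails if it takes over 54 s, if anything falls off the work surface, if the arm or the gripper's body presses on something with over 40 N, if the wrist force passes 120 N, or if a joint passes its speed limit or range.

## Working session

There is one attempt and no reset: what is moved stays moved. The work goes in short steps, Python scripts to look and compute and a tool call to move; the robot and the scene stay as the last step left them, time stands still between calls to the robot, and variables do not carry over. Pictures are saved under pics/ and viewed, about 8 in all and at most 12, crops included, and the job is handed in when it is done.

Besides the shell and the picture viewer there is one more tool, called as name(argument=value, ...) on one line, values as JSON. move_arm: Moves the arm, as the interface text tells. Its arguments: {"type":"object","properties":{"series":{"type":"string"},"grip_force":{"type":"number"}},"required":["series"]}

```bash
mkdir -p pics; ls
python3 - <<'E'
from rig import r, vision
import cv2, numpy as np
a=[]
for n in ["scene","top"]:
    im=vision.grab_frame(n); cv2.imwrite(f"pics/{n}0.png",im[:,:,::-1])
    p=vision.camera_params(n); print(n,{k:np.round(v,3).tolist() for k,v in p.items() if not isinstance(v,str)})
s=r.sense(); print(s)
E
```

```text
pics
scene {'fx': 483.836, 'fy': 483.836, 'cx': 260.305, 'cy': 190.749, 'position': [765.268, 569.46, 1321.855], 'rotation': [0.504, 0.006, 2.741]}
top {'fx': 400.232, 'fy': 400.232, 'cx': 248.03, 'cy': 193.126, 'position': [355.764, -74.202, 1432.103], 'rotation': [0.116, 0.014, -1.56]}
{'clock': 0.1, 'qpos': array([ 1.17255140e+00,  3.53604297e-01,  1.63404910e+00, -2.27030215e-05,
        1.15518357e+00, -2.41510227e-03]), 'qvel': array([ 0.00038261, -0.00249621, -0.00147325,  0.00069183,  0.00167696,
        0.00010233]), 'joint_efforts': array([-2.79986398e-04, -6.06357336e+01, -3.42817640e+01,  9.95217647e-05,
        3.98250108e-03, -6.20188402e-06]), 'eef_pos': array([240.83727016, 576.28224757, 230.62544008]), 'tcp_rot': array([-3.14034830e+00,  1.77536764e-05,  2.74577202e+00]), 'contact_force': array([-0.64752026, -0.6963888 , -0.75673674]), 'wrist_torque': array([-0.00680671, -0.03854994,  0.02436224]), 'opening': 0.996419456645706}
```

View pics/scene0.png

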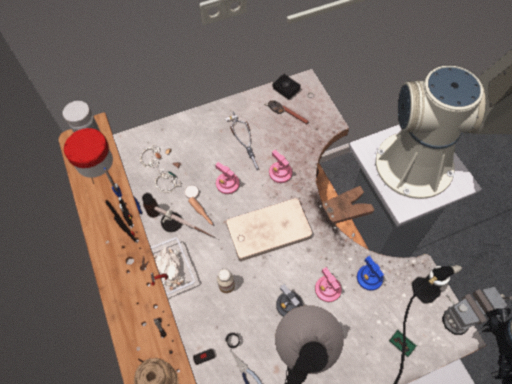

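View pics/top0.png

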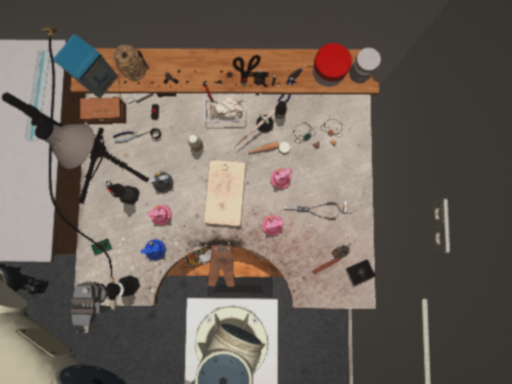

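The scene view shows the tweezers near (242,140) and the dark stand near (289,300). In the top view the tweezers lie at about (285–350, 209), with the tail at the left, the dark stand at (162,182) and the block at (225,193). Next I'll enlarge these areas and get coarse positions.

```bash
cat > h.py <<'E'
import numpy as np, cv2
from scipy.spatial.transform import Rotation as Ro
from rig import r, vision
def cam(p):
    rot=np.asarray(p["rotation"],float)
    R=rot if rot.shape==(3,3) else Ro.from_euler("xyz",rot).as_matrix()
    return R,np.asarray(p["position"],float)
def ray(p,uv):
    R,c=cam(p); d=R@np.array([(uv[0]-p["cx"])/p["fx"],-(uv[1]-p["cy"])/p["fy"],-1]); return c,d/np.linalg.norm(d)
def onz(p,uv,z):
    c,d=ray(p,uv); return c+d*(z-c[2])/d[2]
def proj(p,X):
    R,c=cam(p); q=R.T@(np.asarray(X,float)-c); return np.array([p["cx"]-p["fx"]*q[0]/q[2],p["cy"]+p["fy"]*q[1]/q[2]])
def tri(p1,u1,p2,u2):
    c1,d1=ray(p1,u1);c2,d2=ray(p2,u2)
    t=np.linalg.lstsq(np.c_[d1,-d2],c2-c1,rcond=None)[0]
    a,b=c1+t[0]*d1,c2+t[1]*d2; return (a+b)/2,np.linalg.norm(a-b)
E
python3 - <<'E'
from h import *
print([k for k in vision.camera_params("top")])
t,s=vision.camera_params("top"),vision.camera_params("scene")
for n,u,z in [("tail",(285,209),7),("tips",(350,208),7),("stand",(162,182),80),("block",(225,193),10)]:
    X=onz(t,u,z); print(n,X.round(),"scene px",proj(s,X).round())
T=cv2.imread("pics/top0.png");S=cv2.imread("pics/scene0.png")
def c(I,x,y,w,h): return cv2.resize(I[y:y+h,x:x+w],(400,300),interpolation=cv2.INTER_CUBIC)
cv2.imwrite("pics/z1.png",np.vstack([np.hstack([c(T,276,180,80,60),c(T,140,155,60,45)]),np.hstack([c(S,205,100,100,75),c(S,255,270,80,60)])]))
E
```

```text
['fx', 'fy', 'cx', 'cy', 'position', 'rotation']
tail [ 466. -185.    7.] scene px [257. 167.]
tips [ 472. -415.    7.] scene px [229. 114.]
stand [549. 242.  80.] scene px [291. 290.]
block [521.  30.  10.] scene px [268. 230.]
```

View pics/z1.png

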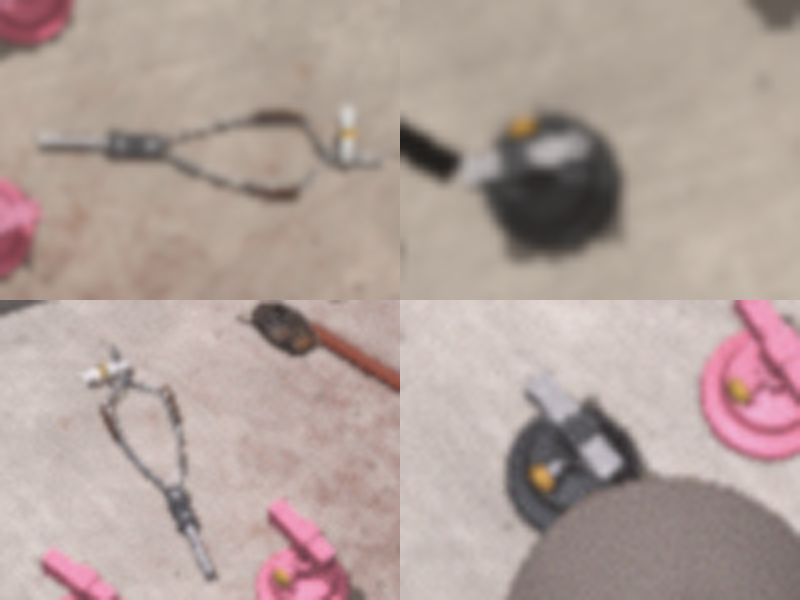

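The crop shows:
- **Tweezers:** dark ferrule at top px (303.4, 209.4), tail end at (283.6, 208.2), tips near (352, 212.6), and a white gauge bar with a brass rider.
- **Stand:** the tube's long end points right and slightly up in the top view, towards the block, from about (150.5, 181) to (168.5, 176).

I'll triangulate both.

Run:
```python
from h import *
t,s=vision.camera_params("top"),vision.camera_params("scene")
T=lambda x,y:(276+x/5-.4,180+y/5-.4); S=lambda x,y:(205+x/4-.4,100+y/4-.4)
for n,a,b in [("tail",T(38,141),S(211,577-300)),("ferr",T(137,147),S(181,508-300)),("tip",T(380,163),S(113,347-300)),("rider",T(348,133),S(104,372-300))]:
    X,e=tri(t,a,s,b); print(n,X.round(1),round(e,1), onz(t,a,7).round(1),onz(s,b,7).round(1))
T=lambda x,y:(140+x/6.667-.4,155+y/6.667-.4); S=lambda x,y:(255+x/5-.4,270+y/5-.4)
for n,a,b in [("rear",T(66,172),S(220,172)),("mouth",T(190,141),S(135,82)),("knob",T(122,128),S(143,177))]:
    X,e=tri(t,a,s,b); print(n,X.round(1),round(e,1), onz(t,a,80).round(1),onz(s,b,80).round(1))
```

```text
tail [ 469.2 -177.6    9.1] 1.6 [ 470.  -178.1    7. ] [ 468.1 -178.3    7. ]
ferr [ 465.8 -248.1    8. ] 1.2 [ 466.4 -248.6    7. ] [ 465.1 -248.4    7. ]
tip [ 456.7 -420.1   10.8] 0.5 [ 456.8 -420.8    7. ] [ 456.  -423.1    7. ]
rider [ 475.9 -395.7   16. ] 2.9 [ 477.9 -398.5    7. ] [ 472.7 -401.4    7. ]
rear [549.6 284.3  89.2] 6.8 [553.8 284.8  80. ] [545. 284.  80.]
mouth [568.2 222.2  82.1] 4.5 [570.4 221.4  80. ] [565.9 222.8  80. ]
knob [580.1 263.8  54. ] 2.5 [576.9 256.8  80. ] [582.9 270.8  80. ]
```

```bash
cat >> h.py <<'E'
def pose():
    s=r.sense(); return s["eef_pos"],Ro.from_euler("xyz",s["tcp_rot"])
def need(X,yawdeg,step=38):
    "shift in tool units and turn (deg rotvec) to reach X with tool down at yaw"
    p,R=pose(); d=R.inv().apply(np.asarray(X)-p)/40
    w=(R.inv()*Ro.from_euler("xyz",[180,0,yawdeg],degrees=True)).as_rotvec(degrees=True)
    n=int(np.ceil(max(abs(d).max()/.95,abs(w).max()/10)))
    print("total units",d.round(3),"turn",w.round(2),"| rows",n,"each",(d/n).round(3),(w/n).round(2))
E
python3 - <<'E'
from h import *
t,s=vision.camera_params("top"),vision.camera_params("scene")
print("lamp", tri(t,(72,147),s,(310,338)), "lampjoint")
p,R=pose(); w=vision.camera_params("wrist"); C,c=cam(w)
print(p, R.inv().apply(c-p).round(1), (R.as_matrix().T@C).round(3), w["fx"],w["cx"],w["cy"])
need([466,-248,200],87)
E
```

```text
lamp (array([602.7657511 , 420.82700022, 372.63939852]), np.float64(4.879543641155637)) lampjoint
[240.83727016 576.28224757 230.62544008] [  81.4    0.2 -142. ] [[-0.     0.948  0.319]
 [ 1.     0.    -0.001]
 [-0.001  0.319 -0.948]] 286.9510172856217 254.69500986321148 193.24702391815114
total units [-13.139 -16.842   0.787] turn [-6.000e-02  4.000e-02  7.032e+01] | rows 18 each [-0.73  -0.936  0.044] [-0.    0.    3.91]
```

move_arm(series="-1 -0.73 -0.936 0.044 0 0 0; -1 -0.73 -0.936 0.044 0 0 0; -1 -0.73 -0.936 0.044 0 0 0; -1 -0.73 -0.936 0.044 0 0 0; -1 -0.73 -0.936 0.044 0 0 0; -1 -0.73 -0.936 0.044 0 0 0; -1 -0.73 -0.936 0.044 0 0 0; -1 -0.73 -0.936 0.044 0 0 0; -1 -0.73 -0.936 0.044 0 0 0; -1 -0.73 -0.936 0.044 0 0 0; -1 -0.73 -0.936 0.044 0 0 0; -1 -0.73 -0.936 0.044 0 0 0; -1 -0.73 -0.936 0.044 0 0 0; -1 -0.73 -0.936 0.044 0 0 0; -1 -0.73 -0.936 0.044 0 0 0; -1 -0.73 -0.936 0.044 0 0 0; -1 -0.73 -0.936 0.044 0 0 0; -1 -0.73 -0.936 0.044 0 0 0", grip_force=40)

```text
clock: 2.35
eef_pos: [470.3, -272.5, 196.7]
tcp_rot: [-3.14, 0.0, 2.75]
contact_force: [0.2, 0.2, 0.4]
opening: 0.999
```

move_arm(series="-1 0 0 0 0 0 10; -1 0 0 0 0 0 10; -1 0 0 0 0 0 10; -1 0 0 0 0 0 10; -1 0 0 0 0 0 10; -1 0 0 0 0 0 10; -1 0 0 0 0 0 10")

```text
clock: 3.22
eef_pos: [469.0, -275.8, 193.7]
tcp_rot: [-3.137, -0.0, 1.486]
contact_force: [-0.1, -0.0, 0.3]
opening: 1.001
```

Run:
```python
from h import *
print(r.sense()["clock"],pose()[0]);need([466,-248,140],87)
```

```text
3.225 [ 469.02580629 -275.84147356  193.72863376]
total units [ 0.687 -0.128  1.344] turn [-0.26 -0.01 -1.86] | rows 2 each [ 0.344 -0.064  0.672] [-0.13 -0.   -0.93]
```

Run:
```python
from h import *
import pickle
w=vision.camera_params("wrist"); im=vision.grab_frame("wrist"); pickle.dump((w,im),open("w1.pkl","wb"))
cv2.imwrite("pics/w1.png",cv2.resize(im[:,:,::-1],(768,576),interpolation=cv2.INTER_CUBIC))
```

```text
(no output)
```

View pics/w1.png

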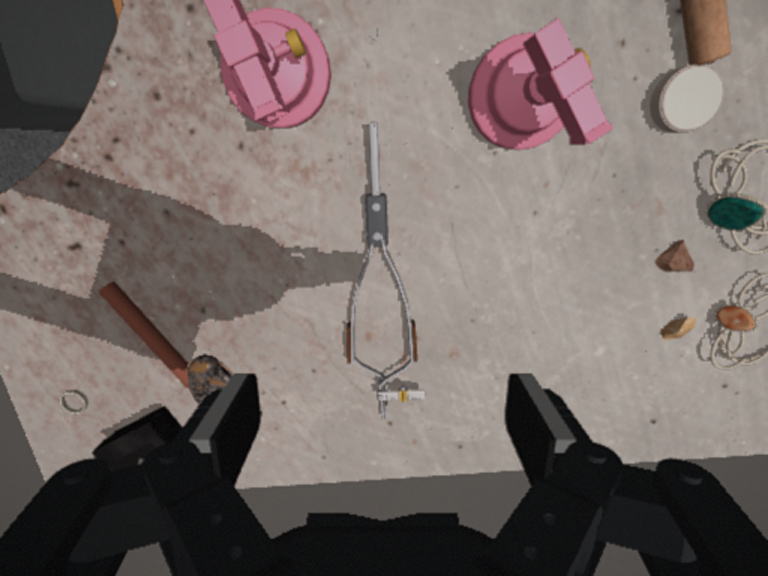

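move_arm(series="-1 0.344 -0.064 0.67 -0.13 0 -0.93; -1 0.344 -0.064 0.67 -0.13 0 -0.93; -1 0 0 0 0 0 0")

```text
clock: 3.65
eef_pos: [465.9, -247.6, 138.9]
tcp_rot: [3.141, 0.0, 1.518]
contact_force: [-0.2, 0.1, 0.5]
opening: 1.002
```

Run:
```python
from h import *
import pickle
w=vision.camera_params("wrist"); im=vision.grab_frame("wrist"); pickle.dump((w,im),open("w2.pkl","wb"))
cv2.imwrite("pics/w2.png",cv2.resize(im[:,:,::-1],(768,576),interpolation=cv2.INTER_CUBIC))
```

```text
(no output)
```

View pics/w2.png

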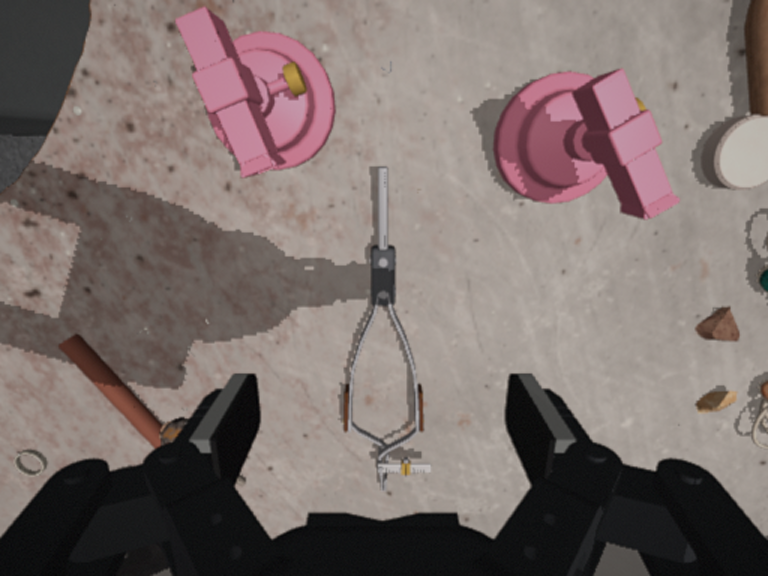

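The wrist views show the tweezers between the open fingers. In w1 (zoomed px) the ferrule is at (376, 193–245) with the tail end at (374,123); in w2 the ferrule is at (383, 247–304) with the tail end at (382,167). The grips are at (348,408) and (420,408), and the brass rider is at (406,468).

Run:
```python
from h import *
import pickle
w1,_=pickle.load(open("w1.pkl","rb"));w2,_=pickle.load(open("w2.pkl","rb"))
o=lambda u,v:((u+.5)/1.5-.5,(v+.5)/1.5-.5)
P={}
for n,a,b,z in [("tail",(374,122.5),(382,167),13),("frear",(376,194),(383,247),14),("ffront",(377,244),(383.5,304),14),("gripL",(414.5,340),(420,408),14),("gripR",(349,342),(347,408),14),("rider",(404,396),(406,468),18)]:
    X,e=tri(w1,o(*a),w2,o(*b)); P[n]=onz(w2,o(*b),z); print(n,X.round(1),round(e,1),P[n].round(1),onz(w1,o(*a),z).round(1))
d=P["ffront"]-P["tail"]; y=np.degrees(np.arctan2(d[1],d[0])); print("yaw",y)
d=(P["gripL"]+P["gripR"])/2-P["tail"]; y=np.degrees(np.arctan2(d[1],d[0])); print("yaw grips",y, np.hypot(*d[:2]))
c=(P["frear"]+P["ffront"])/2; print(c); need([c[0],c[1],40],y+180)
```

```text
tail [ 470.9 -178.1    6.1] 1.2 [ 470.4 -177.9   13. ] [ 471.6 -178.4   13. ]
frear [ 468.4 -227.9    8.1] 0.2 [ 468.4 -226.6   14. ] [ 468.7 -227.3   14. ]
ffront [ 466.5 -263.7   17.5] 0.5 [ 466.7 -265.    14. ] [ 466.1 -264.5   14. ]
gripL [ 489.4 -349.1    9.7] 0.7 [ 488.8 -346.2   14. ] [ 489.6 -347.    14. ]
gripR [ 435.5 -346.4    9.5] 0.4 [ 436.2 -343.4   14. ] [ 435.8 -344.3   14. ]
rider [ 477.1 -400.1   12.2] 0.6 [ 476.7 -395.1   18. ] [ 477.4 -396.4   18. ]
yaw -92.41784810196962
yaw grips -92.69837249690089 167.08056228885604
[ 467.53870735 -245.78013092   14.        ]
total units [0.072 0.006 2.504] turn [ 0.13  0.07 -0.38] | rows 3 each [0.024 0.002 0.835] [ 0.04  0.02 -0.13]
```

Heights and lengths agree with the text (ferrule to tail about 69 mm, grips about 9 mm up). Descending.

move_arm(series="-1 0.02 0 0.85 0 0 -0.2; -1 0.01 0.03 0.85 0 0 0; -1 0.02 0 0.8 0 0 0; -1 0 0 0.5 0 0 0; -1 0 0 0.3 0 0 0; -1 0 0 0 0 0 0", grip_force=40)

```text
clock: 4.45
eef_pos: [476.5, -253.6, 12.0]
tcp_rot: [3.127, 0.008, 1.525]
contact_force: [0.5, -0.9, -0.3]
opening: 1.004
```

Run:
```python
from h import *
need([467.4,-246.8,2.5],87.5)
```

```text
total units [ 0.161 -0.238  0.232] turn [ 0.83  0.46 -0.1 ] | rows 1 each [ 0.161 -0.238  0.232] [ 0.83  0.46 -0.1 ]
```

move_arm(series="-1 0.16 -0.238 0.1 0.8 0.46 -0.1; -1 0 0 0.1 0 0 0; -1 0 0 0 0 0 0")

```text
clock: 4.82
eef_pos: [468.0, -247.2, 5.4]
tcp_rot: [3.139, 0.001, 1.528]
contact_force: [-0.2, -0.3, 1.1]
opening: 0.995
```

Run:
```python
from h import *
print(pose()[0]);need([467.4,-246.8,2.5],87.5)
```

```text
[ 467.9742597  -247.22520011    5.43596733]
total units [ 0.01  -0.015  0.073] turn [0.14 0.05 0.02] | rows 1 each [ 0.01  -0.015  0.073] [0.14 0.05 0.02]
```

move_arm(series="-1 0.01 -0.015 0.08 0.14 0 0; 0 0 0 0 0 0 0; 1 0 0 0 0 0 0; 1 0 0 0 0 0 0; 1 0 0 0 0 0 0; 1 0 0 0 0 0 0; 1 0 0 0 0 0 0; 1 0 0 0 0 0 0")

```text
clock: 5.82
eef_pos: [467.9, -247.0, 2.7]
tcp_rot: [3.141, 0.001, 1.528]
contact_force: [0.4, 0.6, 0.1]
opening: 0.174
```

Run:
```python
from h import *
s=r.sense();print(s["opening"],s["clock"],s["contact_force"],s["eef_pos"],np.degrees(s["tcp_rot"]))
```

```text
0.17448810833097628 5.825 [0.40599835 0.58951101 0.09656263] [ 467.94699813 -246.98933962    2.69954504] [1.79945574e+02 7.52508513e-02 8.75265142e+01]
```

Grasped: opening 0.174 is about 15 mm, close to the 16 mm ferrule. Lifting and heading for the stand.

move_arm(series="1 0 0 -0.8 0 0 0; 1 0 0 -0.95 0 0 0; 1 0 0 -0.95 0 0 0; 1 0 0 -0.95 0 0 0; 1 0 0 -0.6 0 0 0; 1 0 0 0 0 0 0")

```text
clock: 6.58
eef_pos: [466.6, -246.2, 176.4]
tcp_rot: [-3.14, -0.0, 1.528]
contact_force: [0.6, -0.6, -0.8]
opening: 0.171
```

Run:
```python
from h import *
s=r.sense();print(s["opening"],s["clock"],s["contact_force"],s["eef_pos"]); need([600,110,165],87.5); need([600,110,165],106.7)
```

```text
0.17079432017586532 6.575 [ 0.59135635 -0.59749845 -0.7982272 ] [ 466.62012086 -246.20768893  176.43497483]
total units [9.041 2.947 0.28 ] turn [-0.11 -0.    0.02] | rows 10 each [0.904 0.295 0.028] [-0.01 -0.    0.  ]
total units [9.041 2.947 0.28 ] turn [ -0.11  -0.02 -19.18] | rows 10 each [0.904 0.295 0.028] [-0.01 -0.   -1.92]
```

move_arm(series="1 0.9 0.295 0.03 0 0 0; 1 0.9 0.295 0.03 0 0 0; 1 0.9 0.295 0.03 0 0 0; 1 0.9 0.295 0.03 0 0 0; 1 0.9 0.295 0.03 0 0 0; 1 0.9 0.295 0.03 0 0 0; 1 0.9 0.295 0.03 0 0 0; 1 0.9 0.295 0.03 0 0 0; 1 0.9 0.295 0.03 0 0 0; 1 0.5 0.2 0 0 0 0; 1 0 0 0 0 0 -6; 1 0 0 0 0 0 -6; 1 0 0 0 0 0 -6; 1 0 0 0 0 0 0; 1 0 0 0 0 0 0")

```text
clock: 8.45
eef_pos: [589.4, 101.7, 142.5]
tcp_rot: [-3.114, -0.006, 1.846]
contact_force: [0.3, -0.2, -0.3]
opening: 0.174
```

Run:
```python
from h import *
import pickle
s=r.sense();print(s["opening"],s["clock"],s["contact_force"],s["eef_pos"],np.degrees(s["tcp_rot"]))
w=vision.camera_params("wrist"); im=vision.grab_frame("wrist"); pickle.dump((w,im,pose()),open("w3.pkl","wb"))
cv2.imwrite("pics/w3.png",cv2.resize(im[:,:,::-1],(768,576),interpolation=cv2.INTER_CUBIC))
```

```text
0.17396131796222708 8.45 [ 0.28669205 -0.15209841 -0.25931933] [589.39872364 101.747835   142.50872026] [-178.41486708   -0.34327408  105.78363871]
```

View pics/w3.png

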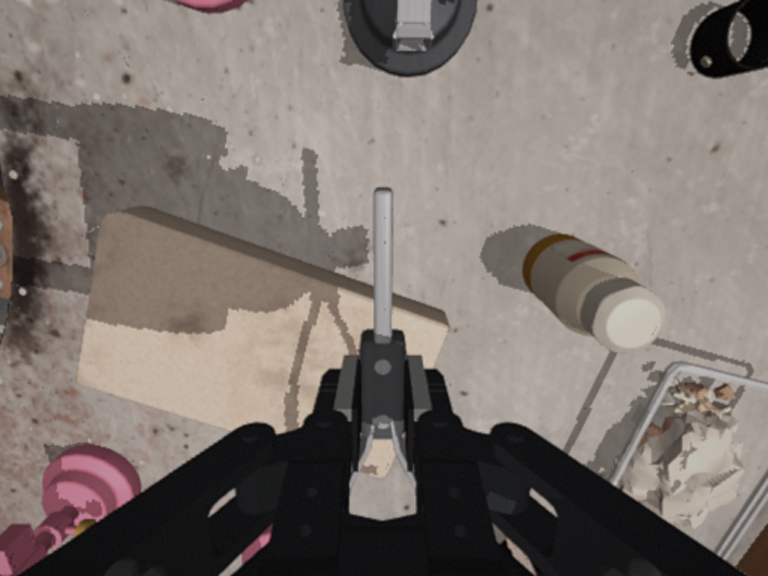

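The tweezers are straight in the fingers: tail end at zoomed (382,189), tail root at (384,333). The dark tube's mouth faces the tail, with flared lips near (412,45). I'll level the tool and take a closer second view.

Run:
```python
from h import *
need([583.0,125,150],106.7)
```

```text
total units [ 0.604 -0.001 -0.183] turn [-1.58 -0.35 -0.89] | rows 1 each [ 0.604 -0.001 -0.183] [-1.58 -0.35 -0.89]
```

move_arm(series="1 0.6 0 -0.18 -1.58 -0.35 -0.9; 1 0 0 0 0 0 0; 1 0 0 0 0 0 0")

```text
clock: 8.88
eef_pos: [583.1, 124.4, 149.6]
tcp_rot: [-3.141, 0.0, 1.859]
contact_force: [-0.4, -0.1, -0.4]
opening: 0.174
```

Run:
```python
from h import *
import pickle
s=r.sense();print(s["clock"],s["eef_pos"],np.degrees(s["tcp_rot"]))
w=vision.camera_params("wrist"); im=vision.grab_frame("wrist"); pickle.dump((w,im,(s["eef_pos"],s["tcp_rot"])),open("w4.pkl","wb"))
_,i3,_=pickle.load(open("w3.pkl","rb"))
c=lambda I,x,y,w,h,W,H:cv2.resize(I[y:y+h,x:x+w,::-1],(W,H),interpolation=cv2.INTER_CUBIC)
cv2.imwrite("pics/w4.png",np.hstack([c(im,216,0,100,150,400,600),c(i3,216,0,100,150,400,600)]))
```

```text
8.875 [583.06560778 124.36124847 149.56150463] [-1.79994210e+02  2.37761150e-02  1.06488649e+02]
```

View pics/w4.png

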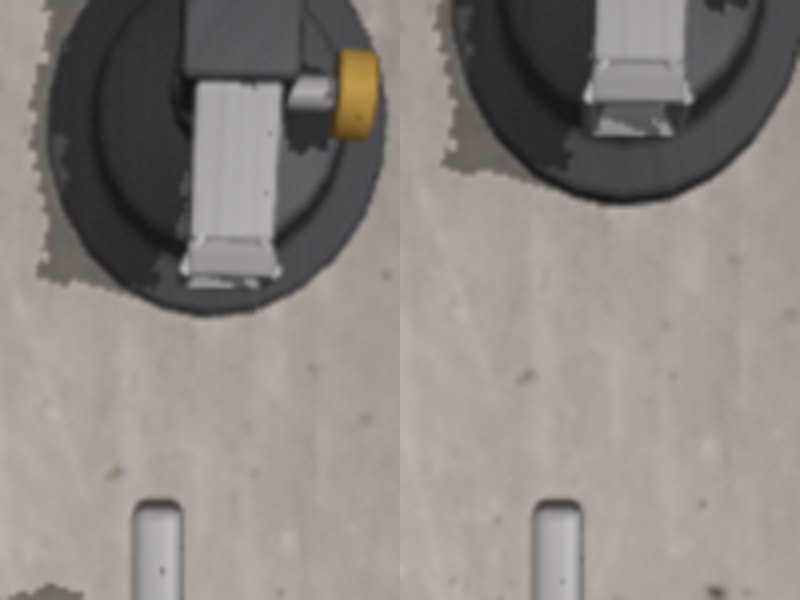

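w4 (left) shows the tube's lip edge from (181,272) to (281,272) and its neck from (190,237) to (274,237), with the upper tube centred at (238,82). The tail is centred at x = 158 with its end at y ≈ 505. The same lip in w3 (right) runs from (585,100) to (692,100).

Run:
```python
from h import *
import pickle
w3,_,_=pickle.load(open("w3.pkl","rb"));w4,im,(p,rt)=pickle.load(open("w4.pkl","rb"))
o=lambda u,v:((u+.5)/4-.5+216,(v+.5)/4-.5)
R=Ro.from_euler("xyz",rt)
for n,a,b in [("lipL",(181,272),(185,100)),("lipR",(281,272),(292,100)),("neckL",(190,237),(195,60)),("neckR",(274,237),(287,60))]:
    X,e=tri(w4,o(*a),w3,o(*b)); print(n,X.round(1),round(e,2))
z=90
nk=onz(w4,o(232,237),z);fr=onz(w4,o(238.5,82),z); d=nk-fr; print("neck",nk,"tubeyaw",np.degrees(np.arctan2(d[1],d[0])),np.hypot(*d[:2]))
lm=(onz(w4,o(181,272),90)+onz(w4,o(281,272),90))/2; print("lip mid z90",lm)
# tail in w4: edges by threshold at rows
zt=p[2]-2.7+14
g=im.max(2).astype(int)
pts=[]
for row in range(132,215,8):
    L=im[row,230:285].mean(1); gr=np.diff(L); print(row,[(230+i,int(gr[i])) for i in np.argsort(-abs(gr))[:5]])
for uv in [o(158,500),o(158,512)]: print("tail end", R.inv().apply(onz(w4,uv,zt)-p).round(1))
cv2.imwrite("pics/w4full.png",im[:,:,::-1])
```

```text
lipL [559.4 221.3  89.6] 0.06
lipR [575.  226.   87.6] 0.14
neckL [559.4 226.6  89.9] 0.17
neckR [572.5 230.7  87.8] 0.3
neck [565.75067651 228.45817648  90.        ] tubeyaw -74.95559420129827 21.762789016962405
lip mid z90 [567.16086561 223.50344167  90.        ]
132 [(np.int64(260), -33), (np.int64(261), 28), (np.int64(248), -25), (np.int64(259), -20), (np.int64(250), 18)]
140 [(np.int64(261), 27), (np.int64(260), -25), (np.int64(248), -22), (np.int64(259), -22), (np.int64(247), -18)]
148 [(np.int64(236), 37), (np.int64(261), 30), (np.int64(260), -25), (np.int64(248), -24), (np.int64(259), -21)]
156 [(np.int64(236), 40), (np.int64(261), 29), (np.int64(248), -29), (np.int64(260), -26), (np.int64(247), -18)]
164 [(np.int64(236), 29), (np.int64(261), 24), (np.int64(248), -24), (np.int64(235), 21), (np.int64(247), -19)]
172 [(np.int64(231), 38), (np.int64(256), 34), (np.int64(255), -30), (np.int64(261), 27), (np.int64(248), -24)]
180 [(np.int64(248), -30), (np.int64(261), 29), (np.int64(250), 18), (np.int64(258), -16), (np.int64(259), -14)]
188 [(np.int64(248), -34), (np.int64(250), 18), (np.int64(261), 16), (np.int64(258), -15), (np.int64(259), -11)]
196 [(np.int64(248), -39), (np.int64(250), 19), (np.int64(261), 19), (np.int64(258), -14), (np.int64(239), 13)]
204 [(np.int64(248), -38), (np.int64(233), 30), (np.int64(234), 22), (np.int64(261), 19), (np.int64(250), 19)]
212 [(np.int64(249), 31), (np.int64(260), 20), (np.int64(248), 20), (np.int64(250), 18), (np.int64(259), -13)]
tail end [ 70.    0.9 -11.3]
tail end [ 68.7   0.9 -11.3]
```

Run:
```python
from h import *
import pickle
w4,im,(p,rt)=pickle.load(open("w4.pkl","rb")); R=Ro.from_euler("xyz",rt)
g=cv2.cvtColor(im,cv2.COLOR_RGB2GRAY).astype(float)
def edges(rows,a,b,th):
    out=[]
    for v in rows:
        L=g[v,a:b]; m=np.where(L>th)[0]
        i,j=m[0],m[-1]
        out.append((v,a+i-(L[i]-th)/(L[i]-L[i-1]),a+j+(L[j]-th)/(L[j]-L[j+1])))
    return np.array(out)
E=edges(range(32,56),258,287,115)
print(E[::4].round(1))
for k in (1,2):
    Q=np.array([R.inv().apply(onz(w4,(u,v),88.6)-p) for v,u in E[:,[0,k]]]); c=np.polyfit(Q[:,0],Q[:,1],1)
    print("tube edge slope deg",np.degrees(np.arctan(c[0])),"y at x=100:",np.polyval(c,100),"resid",(Q[:,1]-np.polyval(c,Q[:,0])).std())
zt=p[2]-2.7+14
for u in (248.0,261.0): # tail edges
    Q=[R.inv().apply(onz(w4,(u,v),zt)-p).round(2) for v in (132,204)]; print("tail",Q)
for uv in ((181,272),(281,272)): print("lip tool",R.inv().apply(onz(w4,((uv[0]+.5)/4-.5+216,(uv[1]+.5)/4-.5),88.6)-p).round(2))
```

```text
[[ 32.  264.4 285.9]
 [ 36.  264.1 285.6]
 [ 40.  263.9 285.3]
 [ 44.  263.8 284.9]
 [ 48.  263.7 285. ]
 [ 52.  263.6 284.7]]
tube edge slope deg 1.7561930473345566 y at x=100: 6.221321809271661 resid 0.04816491887044286
tube edge slope deg 1.907443192823584 y at x=100: 19.683664847050945 resid 0.0770841974700618
tail [array([ 66.79,  -2.24, -11.33]), array([ 32.3 ,  -2.51, -11.31])]
tail [array([ 66.79,   3.58, -11.33]), array([ 32.3 ,   3.82, -11.31])]
lip tool [99.73  4.85 60.92]
lip tool [99.73 21.11 60.92]
```

Tube axis, in the tool frame: y = 12.96 mm at the mouth (x = 99.7), slope 1.83°, tube top at about 88.6 mm (so axis about 80, as stated). The tail lies at y = 0.66 with no skew. Computing the pre-insert pose.

```bash
cat >> h.py <<'E'
import pickle
_p,_rt=pickle.load(open("w4.pkl","rb"))[2]; _R=Ro.from_euler("xyz",_rt)
M=_p+_R.apply([99.7,12.96,0]); YAW=np.degrees(_rt[2])-1.83
def goal(gap_tail,z=75.7,yoff=.66,xt=69.5):
    "TCP with tail end gap_tail outside the mouth (negative: inside)"
    X=M-Ro.from_euler("xyz",[180,0,YAW],degrees=True).apply([gap_tail+xt,yoff,0]); X[2]=z; return X
def to(gap,**k):
    s=r.sense(); X=goal(gap,**k); print("t",s["clock"],"at",s["eef_pos"].round(2),"goal",X.round(2),"F",s["contact_force"].round(1),"T",s["wrist_torque"].round(2),"op",round(s["opening"],3)); need(X,YAW)
E
python3 - <<'E'
from h import *
print(M,YAW); to(9); to(9,z=110)
E
```

```text
[567.19525268 223.63955228 149.51882239] 104.65864869884622
t 8.925 at [583.1  124.34 149.56] goal [586.42 147.53  75.7 ] F [ 0.3  0.2 -1. ] T [ 0.01  0.01 -0.01] op 0.172
total units [0.533 0.244 1.846] turn [-0.    0.02  1.82] | rows 2 each [0.266 0.122 0.923] [-0.    0.01  0.91]
t 8.925 at [583.1  124.34 149.56] goal [586.42 147.53 110.  ] F [ 0.3  0.2 -1. ] T [ 0.01  0.01 -0.01] op 0.172
total units [0.533 0.244 0.989] turn [-0.    0.02  1.82] | rows 2 each [0.266 0.122 0.494] [-0.    0.01  0.91]
```

move_arm(series="1 0 0.12 0.4 0 0 0.9; 1 0 0.12 0.4 0 0 0.9; 1 0 0 0.4 0 0 0; 1 0 0 0.3 0 0 0; 1 0 0 0.2 0 0 0; 1 0 0 0 0 0 0; 1 0 0 0 0 0 0")

```text
clock: 9.8
eef_pos: [592.5, 125.8, 74.7]
tcp_rot: [-3.138, 0.0, 1.823]
contact_force: [-0.6, 0.6, 0.1]
opening: 0.171
```

Run:
```python
from h import *
to(9)
```

```text
t 9.8 at [592.47 125.79  74.69] goal [586.42 147.53  75.7 ] F [-0.6  0.6  0.1] T [-0.01  0.01 -0.  ] op 0.171
total units [ 0.564 -0.011 -0.025] turn [-0.19  0.02 -0.21] | rows 1 each [ 0.564 -0.011 -0.025] [-0.19  0.02 -0.21]
```

move_arm(series="1 0.3 -0.01 -0.01 -0.19 0 -0.2; 1 0.25 0 -0.01 0 0 0; 1 0 0 0 0 0 0; 1 0 0 0 0 0 0")

```text
clock: 10.3
eef_pos: [586.8, 149.3, 77.1]
tcp_rot: [3.139, 0.0, 1.827]
contact_force: [-0.7, 0.1, -1.3]
opening: 0.177
```

Run:
```python
from h import *
to(9)
w=vision.camera_params("wrist"); im=vision.grab_frame("wrist"); s=r.sense(); pickle.dump((w,im,(s["eef_pos"],s["tcp_rot"])),open("w5.pkl","wb"))
cv2.imwrite("pics/w5.png",cv2.resize(im[30:180,190:320,::-1],(650,600*650//520//1),interpolation=cv2.INTER_CUBIC)[:600])
```

```text
t 10.3 at [586.84 149.34  77.14] goal [586.42 147.53  75.7 ] F [-0.7  0.1 -1.3] T [ 0.01 -0.07  0.01] op 0.177
total units [-0.041 -0.022  0.036] turn [0.17 0.02 0.05] | rows 1 each [-0.041 -0.022  0.036] [0.17 0.02 0.05]
```

View pics/w5.png

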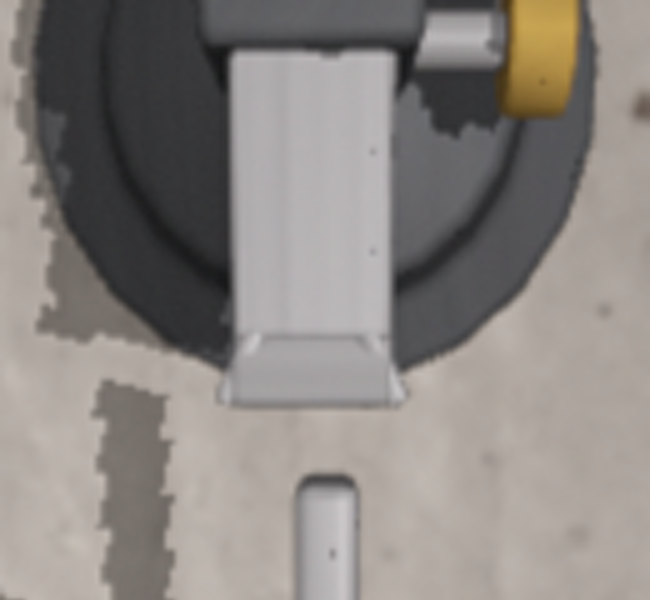

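The crop shows the tail (centre x = 327) 1.5 px-mm right of the tube axis (312), mostly the known 0.9 mm pose error; the directions are parallel. Correcting about −1.2 mm in tool y and lowering 1.4 mm.

move_arm(series="1 0 -0.03 0.035 0.17 0 0; 1 0.05 0 0 0 0 0; 1 0 0 0 0 0 0; 1 0 0 0 0 0 0")

```text
clock: 10.85
eef_pos: [585.2, 150.5, 75.5]
tcp_rot: [-3.141, 0.0, 1.827]
contact_force: [0.6, -0.3, -0.9]
opening: 0.174
```

Run:
```python
from h import *
to(-2,yoff=.96)
```

```text
t 10.85 at [585.17 150.51  75.53] goal [583.35 158.09  75.7 ] F [ 0.6 -0.3 -0.9] T [ 0.04 -0.05 -0.02] op 0.174
total units [ 0.195  0.004 -0.004] turn [-0.03  0.02 -0.01] | rows 1 each [ 0.195  0.004 -0.004] [-0.03  0.02 -0.01]
```

move_arm(series="1 0.1 0 0 0 0 0; 1 0.1 0 0 0 0 0; 1 0.1 0 0 0 0 0; 1 0 0 0 0 0 0")

```text
clock: 11.35
eef_pos: [581.9, 163.1, 75.5]
tcp_rot: [-3.141, 0.0, 1.827]
contact_force: [-0.9, 0.2, -1.0]
opening: 0.177
```

Run:
```python
from h import *
to(-12,yoff=.96)
```

```text
t 11.35 at [581.88 163.07  75.52] goal [580.82 167.77  75.7 ] F [-0.9  0.2 -1. ] T [ 0.01  0.03 -0.02] op 0.177
total units [ 0.12   0.004 -0.004] turn [-0.03  0.01 -0.01] | rows 1 each [ 0.12   0.004 -0.004] [-0.03  0.01 -0.01]
```

move_arm(series="1 0.1 0.003 0 0 0 0; 1 0.1 0 0 0 0 0; 1 0.1 0 0 0 0 0; 1 0 0 0 0 0 0")

```text
clock: 11.85
eef_pos: [578.8, 175.7, 75.6]
tcp_rot: [-3.141, 0.0, 1.827]
contact_force: [0.0, -0.3, -0.8]
opening: 0.171
```

Run:
```python
from h import *
to(-30,yoff=.96)
```

```text
t 11.85 at [578.78 175.65  75.57] goal [576.26 185.18  75.7 ] F [ 0.  -0.3 -0.8] T [-0.   -0.02  0.02] op 0.171
total units [ 0.246 -0.001 -0.003] turn [-0.02  0.01  0.  ] | rows 1 each [ 0.246 -0.001 -0.003] [-0.02  0.01  0.  ]
```

move_arm(series="1 0.12 0 0 0 0 0; 1 0.12 0 0 0 0 0; 1 0.12 0 0 0 0 0; 1 0.12 0 0 0 0 0; 1 0.1 0 0 0 0 0; 1 0 0 0 0 0 0")

```text
clock: 12.6
eef_pos: [572.4, 199.8, 75.5]
tcp_rot: [-3.141, 0.0, 1.827]
contact_force: [-1.5, -0.7, -1.0]
opening: 0.171
```

Run:
```python
from h import *
to(-50,yoff=.96)
```

```text
t 12.6 at [572.42 199.82  75.53] goal [571.2  204.53  75.7 ] F [-1.5 -0.7 -1. ] T [-0.04 -0.01  0.05] op 0.171
total units [ 0.122  0.    -0.004] turn [-0.02  0.01  0.01] | rows 1 each [ 0.122  0.    -0.004] [-0.02  0.01  0.01]
```

move_arm(series="1 0.05 0 0 0 0 0; 1 0.05 0 0 0 0 0; 1 0.03 0 0 0 0 0; 1 0 0 0 0 0 0")

```text
clock: 13.1
eef_pos: [571.3, 203.9, 75.5]
tcp_rot: [-3.141, 0.002, 1.827]
contact_force: [0.0, -1.8, -0.1]
opening: 0.171
```

Run:
```python
from h import *
to(-50,yoff=.96)
```

```text
t 13.1 at [571.33 203.93  75.52] goal [571.2  204.53  75.7 ] F [ 0.  -1.8 -0.1] T [-0.19 -0.06  0.02] op 0.171
total units [ 0.015  0.001 -0.005] turn [-0.03  0.1   0.03] | rows 1 each [ 0.015  0.001 -0.005] [-0.03  0.1   0.03]
```

move_arm(series="1 0.05 0 0 0 0 0; 1 0.05 0 0 0 0 0; 1 0.05 0 0 0 0 0; 1 0.05 0 0 0 0 0")

```text
clock: 13.6
eef_pos: [571.3, 204.4, 75.7]
tcp_rot: [-3.141, 0.013, 1.83]
contact_force: [4.5, -13.1, -0.8]
opening: 0.173
```

Run:
```python
from h import *
to(-50,yoff=.96)
w=vision.camera_params("wrist"); im=vision.grab_frame("wrist"); s=r.sense(); pickle.dump((w,im,(s["eef_pos"],s["tcp_rot"])),open("w6.pkl","wb"))
cv2.imwrite("pics/w6.png",cv2.resize(im[90:290,155:355,::-1],(600,600),interpolation=cv2.INTER_CUBIC))
```

```text
t 13.6 at [571.31 204.36  75.74] goal [571.2  204.53  75.7 ] F [  4.5 -13.1  -0.8] T [-1.99 -0.59 -0.03] op 0.173
total units [ 0.005 -0.001  0.001] turn [-0.05  0.74  0.2 ] | rows 1 each [ 0.005 -0.001  0.001] [-0.05  0.74  0.2 ]
```

View pics/w6.png

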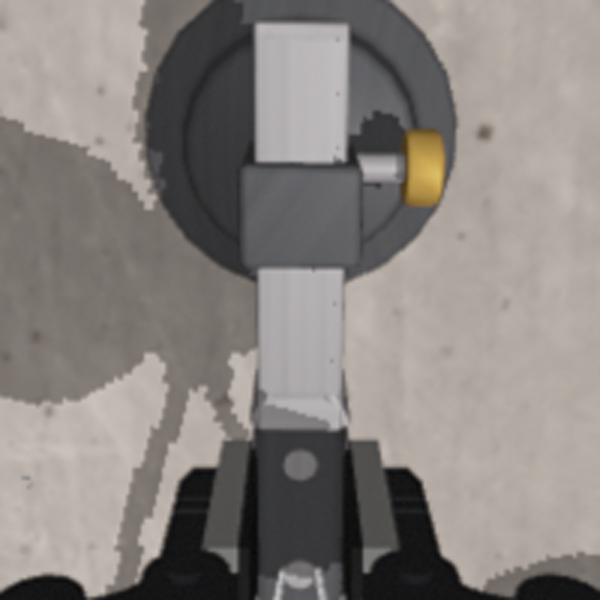

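w6 shows the ferrule's rear face hard against the tube lips (zoomed row ~430), square, with about 14 N of push, so it is home. Before releasing I'll check the bottle's clearance for the fingers.

Run:
```python
from h import *
w3=pickle.load(open("w3.pkl","rb"))[0]
b=onz(w3,((630+.5)/1.5-.5,(322+.5)/1.5-.5),102); print("cap",b, onz(vision.camera_params("top"),(195,139),102))
p,R=pose(); Rg=Ro.from_euler("xyz",[180,0,YAW],degrees=True)
g=goal(-50,yoff=0.96)+Rg.apply([-102,.66,0]); print("grip ctr",g,"bottle in grip frame",Rg.inv().apply(b-g))
```

```text
cap [695.03079923 138.30300631 102.        ] [694.36767528 129.06062196 102.        ]
grip ctr [597.65178143 106.01838132  75.7       ] bottle in grip frame [  6.5910678  102.37933357 -26.3       ]
```

move_arm(series="1 0 0 0 0 0.4 0; 1 0 0 0 0 0.3 0; 0.8 0 0 0 0 0 0; 0.4 0 0 0 0 0 0; 0.4 0 0 0 0 0 0; 0.4 0 0 0 0 0 0", grip_force=20)

```text
clock: 14.4
eef_pos: [571.5, 204.9, 76.0]
tcp_rot: [-3.141, -0.0, 1.83]
contact_force: [-0.1, -1.0, -1.0]
opening: 0.299
```

Opening reads (1 − closure)/2. The bottle edge is 79 mm off the axis and the open fingers reach 57 mm, so that is clear. I'll open, lift and go over the grips, pitching the tool so the wrist camera can see the gauge between the fingers.

move_arm(series="-0.5 0 0 0 0 0 0; -1 0 0 0 0 0 0; -1 0 0 0 0 0 0; -1 0 0 -0.5 0 0 0; -1 0 0 -0.6 0 0 0; -1 0 0 0 0 0 0; -1 0 0 0 0 0 0")

```text
clock: 15.28
eef_pos: [571.9, 205.2, 123.9]
tcp_rot: [3.14, -0.0, 1.83]
contact_force: [-0.0, -0.2, -1.3]
opening: 0.999
```

```bash
cat >> h.py <<'E'
H=np.array([571.4,204.7]); J=np.array([np.cos(np.radians(YAW+180)),np.sin(np.radians(YAW+180))])
def tog(x,z,pitch,dy=0):
    "go to TCP at tweezers-x (ferrule centre 0), tool yaw YAW, pitched by pitch deg about own y"
    s=r.sense(); p=s["eef_pos"];R=Ro.from_euler("xyz",s["tcp_rot"])
    G=Ro.from_euler("xyz",[180,0,YAW],degrees=True)
    X=np.r_[H+J*x,z]+G.apply([0,dy,0]); T=G*Ro.from_euler("y",pitch,degrees=True)
    print("t",s["clock"],"at",p.round(1),"goal",X.round(1),"F",s["contact_force"].round(1),"op",round(s["opening"],3),"shift",(R.inv().apply(X-p)/40).round(3),"turn",(R.inv()*T).as_rotvec(degrees=True).round(2))
E
python3 - <<'E'
from h import *
tog(108,125,0); tog(108,125,-20)
E
```

```text
t 15.275 at [571.9 205.2 123.9] goal [598.7 100.2 125. ] F [-0.  -0.2 -1.3] op 0.999 shift [-2.709 -0.024 -0.029] turn [ 0.08 -0.03  0.17]
t 15.275 at [571.9 205.2 123.9] goal [598.7 100.2 125. ] F [-0.  -0.2 -1.3] op 0.999 shift [-2.709 -0.024 -0.029] turn [  0.1  -20.03   0.15]
```

move_arm(series="-1 -0.65 0 0 0 0 0.17; -1 -0.65 0 0 0 0 0; -1 -0.65 0 0 0 0 0; -1 -0.5 0 0 0 0 0; -1 0 0 0 0 -7 0; -1 0 0 0 0 -7 0; -1 0 0 0 0 -6 0; -1 0 0 0 0 0 0; -1 0 0 0 0 0 0")

```text
clock: 16.4
eef_pos: [596.4, 105.5, 120.3]
tcp_rot: [-3.138, 0.355, 1.826]
contact_force: [0.1, -0.2, 0.5]
opening: 0.999
```

Run:
```python
from h import *
tog(108,100,-20)
w=vision.camera_params("wrist"); im=vision.grab_frame("wrist"); s=r.sense(); pickle.dump((w,im,(s["eef_pos"],s["tcp_rot"])),open("w7.pkl","wb"))
cv2.imwrite("pics/w7.png",cv2.resize(im[150:390,95:415,::-1],(800,585),interpolation=cv2.INTER_CUBIC))
```

```text
t 16.4 at [596.4 105.5 120.3] goal [598.7 100.2 100. ] F [ 0.1 -0.2  0.5] op 0.999 shift [0.043 0.025 0.525] turn [-0.19  0.37 -0.01]
```

View pics/w7.png

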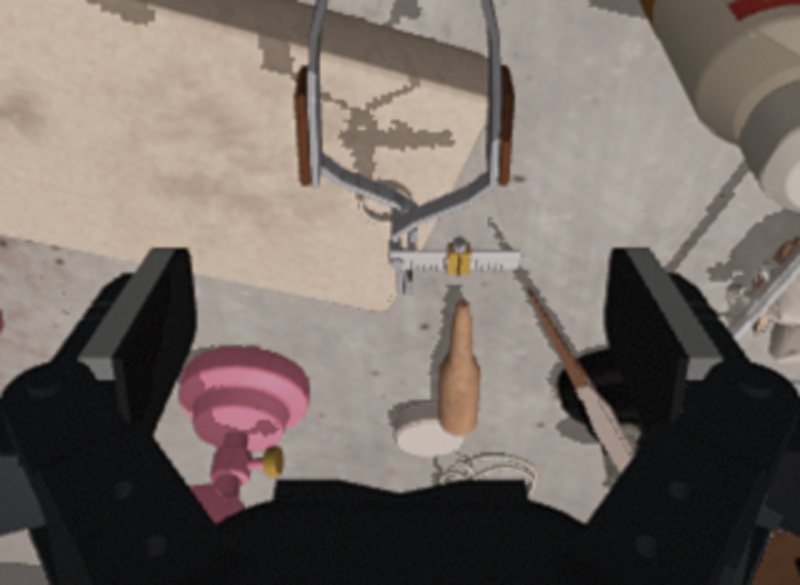

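The picture shows both grips at zoomed (305,125) and (505,125), centred between the open fingers. The gauge bar runs x = 390–520 at row 261, with the rider at 459 and the pointer near 408 at the bar's lower edge: a separation of about 15 mm. The camera's view of it is clear. Next I'll read the pixels, then descend.

Run:
```python
from h import *
w,im,(p,rt)=pickle.load(open("w7.pkl","rb"))
h=cv2.cvtColor(im,cv2.COLOR_RGB2HSV); g=cv2.cvtColor(im,cv2.COLOR_RGB2GRAY)
print("cols",list(range(249,286)))
for v in range(250,268): print(v,g[v,249:286].tolist())
m=(h[250:270,240:310,0]>15)&(h[250:270,240:310,0]<32)&(h[250:270,240:310,1]>120); ys,xs=np.nonzero(m); print("rider",xs.mean()+240,ys.mean()+250,xs.min()+240,xs.max()+240)
tog(108,70.5,-20)
```

```text
cols [249, 250, 251, 252, 253, 254, 255, 256, 257, 258, 259, 260, 261, 262, 263, 264, 265, 266, 267, 268, 269, 270, 271, 272, 273, 274, 275, 276, 277, 278, 279, 280, 281, 282, 283, 284, 285]
250 [179, 141, 124, 123, 124, 124, 118, 126, 128, 123, 121, 122, 139, 145, 142, 136, 136, 137, 138, 139, 139, 139, 139, 139, 124, 91, 80, 92, 125, 139, 145, 135, 98, 82, 106, 128, 132]
251 [177, 138, 156, 171, 173, 173, 173, 173, 173, 174, 174, 173, 174, 173, 173, 173, 173, 174, 174, 174, 174, 175, 175, 174, 142, 104, 110, 116, 121, 115, 124, 120, 114, 117, 142, 172, 178]
252 [179, 139, 163, 176, 175, 175, 181, 185, 187, 186, 186, 186, 185, 186, 186, 186, 186, 186, 186, 186, 186, 187, 187, 177, 139, 113, 138, 145, 141, 105, 128, 141, 143, 147, 169, 185, 187]
253 [181, 140, 124, 132, 127, 125, 145, 171, 181, 182, 176, 180, 182, 182, 182, 182, 182, 182, 182, 183, 182, 183, 182, 142, 127, 132, 143, 146, 143, 93, 111, 139, 143, 146, 163, 180, 173]
254 [182, 146, 114, 128, 138, 135, 125, 154, 178, 181, 158, 176, 183, 182, 182, 182, 183, 183, 183, 183, 183, 184, 182, 135, 142, 152, 147, 146, 142, 86, 1
[... 1938 characters left out ...]
, 159, 149, 149, 97, 131, 149, 141, 152, 154, 151, 151, 149, 149, 149, 149, 148, 146, 151, 155, 155, 149, 113, 93, 93, 92, 97, 138, 151, 153, 153, 153, 153, 154]
266 [182, 183, 184, 184, 164, 149, 148, 106, 135, 150, 147, 155, 154, 153, 152, 152, 151, 150, 149, 148, 144, 147, 153, 154, 144, 110, 95, 94, 95, 100, 133, 151, 153, 153, 153, 153, 153]
267 [183, 184, 177, 183, 175, 157, 152, 127, 144, 152, 145, 154, 155, 154, 154, 153, 153, 152, 151, 149, 145, 144, 149, 150, 118, 97, 94, 95, 96, 97, 107, 145, 155, 154, 152, 153, 154]
rider 278.125 254.46875 274 282
t 16.45 at [596.4 105.3 120.3] goal [598.7 100.2  70.5] F [ 0.6 -0.2 -0.4] op 1.001 shift [0.306 0.028 1.215] turn [-0.19  0.37 -0.05]
```

The rider line is at column 278.2 and the pointer at 258.6; at about 1.28 px/mm that makes roughly 15 mm to open, so about 48.5 mm over the grips (closure ≈ −0.14). Descending.

move_arm(series="-1 0.1 0.028 0.4 0 0.3 0; -1 0.1 0 0.4 0 0 0; -1 0.1 0 0.3 0 0 0; -1 0 0 0 0 0 0; -1 0 0 0 0 0 0")

```text
clock: 17.08
eef_pos: [598.2, 99.3, 70.8]
tcp_rot: [-3.137, 0.348, 1.823]
contact_force: [-0.8, -0.1, 0.2]
opening: 1.001
```

Run:
```python
from h import *
tog(108,70.5,-20)
```

```text
t 17.075 at [598.2  99.3  70.8] goal [598.7 100.2  70.5] F [-0.8 -0.1  0.2] op 1.001 shift [0.021 0.018 0.001] turn [-0.33 -0.08 -0.2 ]
```

move_arm(series="-0.5 0.02 0.018 0 -0.3 0 -0.2; -0.5 0 0 0 0 0 0; -0.3 0 0 0 0 0 0; -0.2 0 0 0 0 0 0; -0.2 0 0 0 0 0 0; -0.2 0 0 0 0 0 0; -0.2 0 0 0 0 0 0", grip_force=30)

```text
clock: 17.95
eef_pos: [599.5, 100.4, 72.3]
tcp_rot: [3.14, 0.348, 1.827]
contact_force: [-0.6, -0.9, 1.9]
opening: 0.602
```

```bash
cat >> h.py <<'E'
def gauge(tag,c0=225,c1=325,prt=None):
    im=vision.grab_frame("wrist"); w=vision.camera_params("wrist"); cv2.imwrite(f"pics/{tag}.png",im[:,:,::-1]); np.save(tag,im)
    h=cv2.cvtColor(im,cv2.COLOR_RGB2HSV); g=cv2.cvtColor(im,cv2.COLOR_RGB2GRAY).astype(int)
    m=((h[...,0]>15)&(h[...,0]<32)&(h[...,1]>120)).astype(np.uint8); m[:230]=0; m[350:]=0; m[:,:c0]=0; m[:,c1:]=0
    n,_,st,ce=cv2.connectedComponentsWithStats(m); k=1+np.argmax(st[1:,4]); print("rider box",st[k],ce[k].round(1))
    x,y,ww,hh,_=st[k]; L=g[y:y+hh,x+1:x+ww-1]
    for v in range(y,y+hh):
        q=np.clip(120-g[v,x+1:x+ww-1],0,None); 
        if q.sum()>15: print(" line row",v,round((q*np.arange(x+1,x+ww-1)).sum()/q.sum(),2))
    v0=y+hh-2; a,b=prt or (x-30,x+ww+6); print("cols",a,"..",b-1)
    for v in range(v0-2,v0+8): print(v,g[v,a:b].tolist())
E
python3 - <<'E'
from h import *
tog(108,70.5,-20); gauge("g1")
E
```

```text
t 17.95 at [599.5 100.4  72.3] goal [598.7 100.2  70.5] F [-0.6 -0.9  1.9] op 0.602 shift [ 0.015 -0.02   0.041] turn [ 0.1  -0.04  0.01]
rider box [269 301  11  14 100] [274.1 309.2]
 line row 301 273.65
 line row 302 273.29
 line row 303 271.49
 line row 304 271.79
 line row 305 272.77
 line row 308 274.62
 line row 309 274.41
 line row 310 274.09
 line row 311 274.0
 line row 312 274.0
 line row 313 273.79
 line row 314 273.64
cols 239 .. 285
311 [190, 190, 184, 178, 164, 137, 131, 157, 177, 184, 183, 166, 155, 176, 165, 142, 177, 184, 142, 176, 189, 151, 179, 186, 140, 174, 182, 140, 111, 107, 149, 156, 156, 155, 134, 81, 125, 150, 154, 154, 159, 184, 187, 148, 179, 182, 142]
312 [187, 191, 193, 190, 162, 152, 155, 152, 146, 162, 168, 165, 153, 162, 165, 154, 168, 174, 161, 172, 175, 147, 158, 158, 119, 133, 107, 72, 108, 121, 150, 156, 156, 154, 127, 84, 141, 154, 153, 153, 145, 152, 154, 133, 143, 133, 141]
313 [175, 178, 181, 179, 155, 152, 158, 156, 148, 162, 165, 166, 165, 165, 166, 169, 172, 175, 175, 176, 174, 167, 156, 137, 104, 129, 84, 42, 97, 126, 152, 157, 156, 154, 1
[... 1028 characters left out ...]
, 168, 167, 167, 153, 157, 159, 150, 159, 162, 161, 159, 159, 160, 163, 164, 165, 167, 168, 168, 168, 168, 166, 153, 152, 159, 159, 154, 155, 161, 154, 120, 106, 106, 105, 93, 82, 111, 130, 142, 152, 157, 156, 147, 134, 154]
319 [166, 166, 166, 167, 168, 162, 163, 164, 162, 162, 162, 161, 160, 160, 160, 162, 164, 166, 166, 166, 166, 165, 164, 164, 163, 162, 163, 163, 163, 163, 153, 123, 107, 107, 108, 106, 91, 86, 113, 129, 142, 149, 151, 151, 145, 131, 137]
320 [168, 166, 167, 168, 169, 168, 168, 167, 166, 164, 163, 162, 161, 160, 160, 161, 162, 165, 166, 165, 164, 164, 162, 162, 162, 160, 160, 163, 165, 163, 127, 106, 104, 105, 107, 105, 84, 87, 115, 132, 142, 150, 153, 150, 145, 131, 136]
```

The pointer is now at column 266.05 and the line at 273.9; with 3.0 px per 2 mm that leaves about 5 mm. Closing a little more.

move_arm(series="-0.16 0 0 0 0 0 0; -0.13 0 0 0 0 0 0; -0.13 0 0 0 0 0 0; -0.13 0 0 0 0 0 0; -0.13 0 0 0 0 0 0")

```text
clock: 18.62
eef_pos: [599.5, 100.3, 72.4]
tcp_rot: [3.14, 0.349, 1.827]
contact_force: [-1.2, -1.4, 2.2]
opening: 0.565
```

Run:
```python
from h import *
tog(108,70.5,-20); gauge("g2")
```

```text
t 18.625 at [599.5 100.3  72.4] goal [598.7 100.2  70.5] F [-1.2 -1.4  2.2] op 0.565 shift [ 0.02  -0.02   0.043] turn [ 0.1  -0.03  0.01]
rider box [265 300  12  14 101] [270.7 308.2]
 line row 300 270.52
 line row 301 270.01
 line row 302 268.24
 line row 303 268.65
 line row 304 270.3
 line row 305 274.86
 line row 307 271.0
 line row 308 271.0
 line row 309 271.0
 line row 310 270.69
 line row 311 270.64
 line row 312 270.44
 line row 313 270.23
cols 235 .. 282
310 [192, 192, 187, 181, 175, 165, 163, 163, 152, 186, 195, 193, 148, 170, 181, 144, 154, 177, 160, 155, 182, 171, 147, 181, 188, 144, 179, 187, 134, 171, 146, 152, 156, 157, 153, 101, 77, 142, 154, 154, 156, 162, 179, 165, 140, 181, 185, 144]
311 [188, 189, 189, 190, 189, 162, 156, 158, 130, 181, 194, 191, 166, 152, 163, 153, 161, 166, 152, 151, 169, 173, 161, 172, 174, 156, 165, 165, 135, 153, 146, 153, 156, 156, 153, 100, 84, 143, 154, 154, 155, 130, 116, 120, 130, 154, 150, 141]
312 [174, 176, 179, 183, 188, 158, 156, 159, 139, 173, 182, 178, 166, 164, 166, 166, 165, 166, 166, 167, 171, 175, 174, 176, 175, 170, 162, 15
[... 1098 characters left out ...]
, 146, 154, 161, 157, 167, 168, 166, 166, 164, 163, 162, 160, 158, 159, 161, 162, 164, 167, 169, 170, 170, 169, 168, 167, 165, 163, 160, 143, 152, 162, 149, 117, 105, 104, 103, 92, 80, 109, 131, 146, 156, 157, 154]
318 [175, 172, 169, 167, 168, 167, 165, 164, 166, 170, 168, 166, 164, 162, 161, 160, 160, 159, 161, 163, 164, 165, 166, 167, 166, 168, 168, 167, 165, 165, 163, 159, 152, 154, 159, 127, 107, 106, 106, 105, 93, 84, 111, 131, 143, 152, 156, 154]
319 [175, 173, 170, 167, 166, 166, 166, 167, 169, 169, 168, 166, 164, 163, 162, 161, 161, 159, 160, 162, 164, 166, 167, 166, 166, 165, 163, 163, 163, 163, 162, 163, 164, 164, 154, 120, 106, 106, 107, 105, 92, 88, 113, 131, 142, 150, 153, 151]
```

The pointer now merges with the line's lower end, so this needs a look by eye (picture 11).

Run:
```python
from h import *
c=lambda t:cv2.resize(np.load(t+".npy")[288:328,238:290,::-1],(780,600)[:1]+(290,),interpolation=cv2.INTER_CUBIC)
f=lambda t:cv2.resize(np.load(t+".npy")[292:326,240:290,::-1],(400,272),interpolation=cv2.INTER_NEAREST)
cv2.imwrite("pics/gz.png",np.hstack([cv2.resize(f(t),(400,544),interpolation=cv2.INTER_NEAREST) for t in("g1","g2")]))
```

```text
(no output)
```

View pics/gz.png

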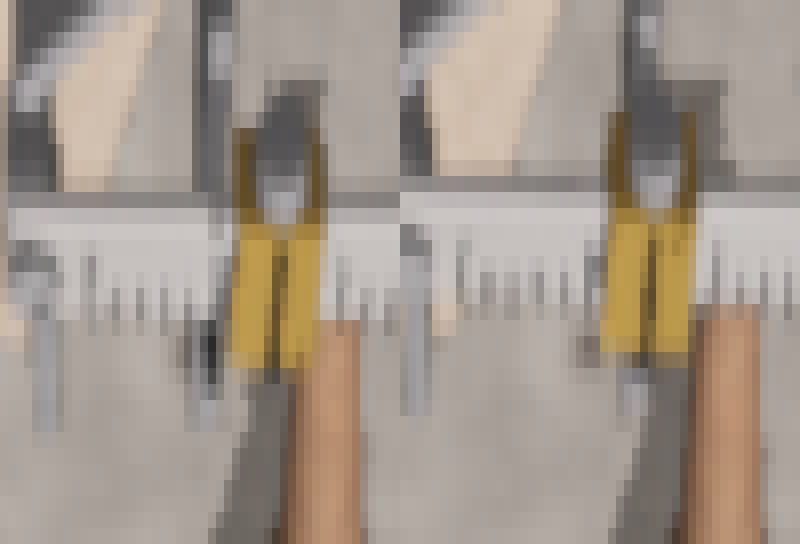

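Right panel (g2): the pointer is under the rider's lower edge. Judged by the bright jaw tip (x ≈ 635, pointer ≈ 6 px to its right in g1), it sits about 0.3–0.5 mm short of the line at 647. One small nudge, then a final check.

move_arm(series="-0.123 0 0 0 0 0 0; -0.123 0 0 0 0 0 0; -0.123 0 0 0 0 0 0; -0.123 0 0 0 0 0 0; -0.123 0 0 0 0 0 0; -0.123 0 0 0 0 0 0")

```text
clock: 19.42
eef_pos: [599.6, 100.3, 72.4]
tcp_rot: [3.14, 0.349, 1.827]
contact_force: [1.2, -1.9, 2.2]
opening: 0.564
```

Run:
```python
from h import *
tog(108,70.5,-20); gauge("g3")
im=np.load("g3.npy")[...,::-1]
a=cv2.resize(im[0:384,100:420],(480,576),interpolation=cv2.INTER_CUBIC); b=cv2.resize(im[296:324,252:292],(320,448//1),interpolation=cv2.INTER_NEAREST)
b=np.vstack([b,np.zeros((128,320,3),np.uint8)]); cv2.imwrite("pics/fin.png",np.hstack([a,b]))
```

```text
t 19.425 at [599.6 100.3  72.4] goal [598.7 100.2  70.5] F [ 1.2 -1.9  2.2] op 0.564 shift [ 0.02  -0.021  0.043] turn [ 0.1  -0.03  0.01]
rider box [265 300  12  14 102] [270.2 307.9]
 line row 300 270.21
 line row 301 269.87
 line row 302 268.65
 line row 303 269.23
 line row 304 270.64
 line row 307 270.83
 line row 308 270.67
 line row 309 270.55
 line row 310 270.13
 line row 311 270.0
 line row 312 270.0
 line row 313 270.0
cols 235 .. 282
310 [192, 193, 187, 181, 178, 164, 144, 165, 167, 188, 195, 192, 153, 169, 181, 149, 174, 181, 137, 173, 184, 150, 176, 184, 148, 155, 179, 166, 131, 150, 158, 157, 156, 155, 152, 94, 116, 149, 154, 154, 155, 168, 176, 135, 173, 187, 163, 166]
311 [189, 189, 189, 189, 187, 163, 156, 162, 151, 184, 194, 190, 170, 154, 163, 153, 163, 165, 151, 166, 172, 160, 172, 176, 160, 166, 168, 150, 137, 136, 154, 156, 156, 155, 147, 91, 126, 151, 154, 154, 147, 115, 97, 100, 132, 148, 133, 150]
312 [174, 176, 180, 182, 182, 163, 159, 163, 142, 173, 184, 176, 158, 161, 165, 166, 165, 166, 166, 168, 172, 173, 176, 175, 174, 170, 163, 153, 138, 118, 148, 156
[... 1079 characters left out ...]
, 158, 157, 161, 156, 166, 167, 166, 166, 164, 163, 161, 159, 158, 159, 161, 163, 164, 167, 169, 170, 171, 169, 168, 167, 165, 162, 160, 159, 157, 160, 152, 118, 104, 104, 105, 91, 80, 110, 132, 146, 155, 158, 154]
318 [175, 172, 169, 167, 168, 168, 165, 166, 167, 169, 168, 165, 164, 162, 162, 161, 160, 159, 161, 163, 164, 165, 166, 167, 166, 167, 167, 167, 166, 164, 162, 158, 155, 155, 160, 126, 108, 106, 106, 105, 90, 83, 112, 132, 143, 152, 156, 154]
319 [175, 173, 170, 167, 166, 166, 166, 167, 168, 169, 168, 166, 164, 163, 163, 161, 160, 160, 161, 163, 164, 166, 166, 166, 166, 164, 164, 163, 163, 163, 162, 163, 164, 164, 154, 120, 106, 106, 108, 104, 84, 85, 115, 131, 142, 150, 153, 151]
```

View pics/fin.png

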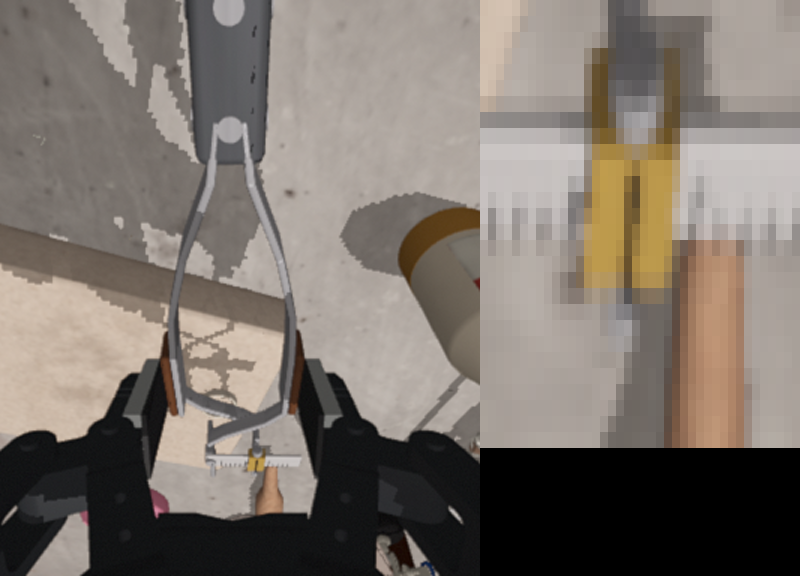

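The last picture shows the grips squeezed between the pads, and the line (column 270.0) directly above the jaw tip and pointer (about 270.0): level within about 0.3 mm. I'll check numerically that the ferrule hasn't moved and the hold is steady, then hand in.

Run:
```python
from h import *
w=vision.camera_params("wrist")
X=onz(w,(100+230/1.5-.2,161/1.5-.2),87); d=X[:2]-H; print("ferrule front at tweezers x",d@J,"lateral",d@np.array([-J[1],J[0]]))
for i in range(2): vision.grab_frame("wrist"); s=r.sense(); print(s["clock"],s["opening"],s["contact_force"].round(1),abs(s["qvel"]).max())
if abs(d@J-20)<5: print(r.sign_off())
```

```text
ferrule front at tweezers x 19.01700126980687 lateral 0.9410444466392227
19.525 0.5644263697002057 [-0.8 -2.1  1.8] 0.0018691081070443159
19.575 0.5630513982988763 [-0.3 -1.2  2.5] 0.0016587216146224746
the job is handed in; nothing more can be done
None
```

The job is handed in: the tweezers are home in the dark steel stand, and I finished with the grips held squeezed and the pointer level with the rider's line, as far as I could see.

- **Seating:** I gripped the tweezers by the ferrule and slid the tail in until the ferrule met the tube lips, with about 14 N of push; the picture showed it seated square. After releasing and squeezing, the ferrule's front measured 19.0 mm from the ferrule centre, where 20 mm is expected. The 1 mm difference is within calibration.
- **Squeeze:** The hold is steady at opening 0.564, with about 2 to 3 N on the wrist. It took 19.6 s.
- **Pointer:** The rider's line is at pixel column 270.0 and the pointer at about 270.0, level within roughly 0.3 mm. At this setting the rider partly covers the pointer's tip, so I judged it from the jaw tip beside it and the last clear reading.
- **Other things:** I planned the path clear of the ring, borax tablet, ring clamp and flux bottle. The wrist felt no unexpected contact, but I did not measure their positions afterwards.

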